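# Tighten the topping canister's cap and hold the canister up

## Task

In the two-well metal holder, one of the square steel topping canisters has a cap with an upright bar grip, and this cap is not screwed tight. While the canister stands in its well, screw the cap tight, clockwise seen from above until it stops; then lift the canister by its cap out of the well, keeping it level, until there is at least 4 cm of air between its underside and the holder's rim. Finish while holding it there, level and still, with nothing else touching it, and leave the other canister and all else on the counter where they are.

Things in the scene. Friction and masses are not known exactly. Their poses are not given: they have to be found in the camera images.
- canister_mid (a point): Centre of the canister to be lifted: steel body 80 x 80 mm square, 94 mm tall, with a short round neck on top on which the cap sits. This point is on its vertical axis, 50 mm above its underside; z is up along the canister, x and y are square to its sides. It stands in one of the holder's two wells (which one varies), its underside 6 mm above the counter, with 2 mm of play on each side; the well keeps it from turning (by more than 0.05 rad). Mass with cap 0.3 to 0.65 kg.
- cap_grip (a point): Point on the upright bar grip of the screw cap, on the canister's axis, 135 mm above the canister's underside. The cap is a steel disc 70 mm across and 12 mm thick, its top 23 mm below this point; the black plastic bar on top of it is 60 mm long (along this point's x axis), 16 mm wide (along y) and 34 mm tall, its top 11 mm above this point. The bar and disc turn together about the vertical (z) axis. The cap never comes off the neck, so the canister can be lifted by the bar.
- cap (a joint): Turn of the screw cap in rad: 0 is fully tight (against a hard stop; the bar then lies along the canister's x axis, square across the holder's long side), growing anticlockwise seen from above as it is unscrewed, at most 1.5. It starts 0.6 to 1.3 open, turns against about 0.06 N m of friction and stays where it is left.
- holder: Fixed aluminium holder, 94 mm along its x, 218 mm along its y, 70 mm tall, origin at the centre of its underside on the counter. Two square wells, 84 x 84 mm, open on top, centred 62 mm to either side of the origin along its y; their floor is 6 mm above the counter, walls 5 mm thick, 40 mm of solid between the wells.
- plain_canister: The other canister, in the other well: the same body, but a flat steel lid with a small round black knob (22 mm across, top 124 mm above its underside). Origin at the centre of its underside. To be left alone.
- shaker: Bystander: steel shaker, 44 mm across, 92 mm tall, beyond the holder; origin at the centre of its underside.
- lid_stack: Bystander: stack of white cup lids, 62 mm across, 63 mm tall, beyond the holder; origin at the centre of its underside.
- sauce_bottle: Bystander: white squeeze bottle with grey nozzle, 64 mm across, 210 mm tall, off to the right (-y); origin at the centre of its underside.
- cup_stack: Bystander: stack of upturned paper cups, 86 mm across, 160 mm tall, off to the left (+y); origin at the centre of its underside.
- spatula: Bystander: spatula lying on the counter off to the right (-y).
There are look-alikes about, which are no part of the job. Leave any green look-alike of the part that bears canister_mid alone. Leave any purple look-alike of the holder alone.

How it is judged:
By the outcome, as a careful person would: the job done as asked, in the order asked, and still so for the second after the job is handed in, while the arm keeps its last pose, push and grip.
It also fails if it takes over 37 s, if anything falls off the work surface, if the arm or the gripper's body presses on something with over 40 N, if the wrist force passes 120 N, or if a joint passes its speed limit or range.

## Robot

A 6-joint arm with a two-finger parallel gripper is mounted at the origin on the work surface. World frame = base frame: x ahead of the robot, y to its left, z up, the work surface at z = 0. Lengths are in m, angles in degrees, forces in N, time in s.
With the tool pointing down it reaches from about 0.35 to 0.875 m from the base axis. Payload 4.2 kg.
Tool frame: the origin (TCP) lies midway between the tips of the shut fingers; the grasp point (between the pads) lies 19 mm behind it; y points along the fingers, z is the direction in which the jaws open and shut, and the axes are right-handed (so a half turn about y gives the same grasp; the last joint's range is limited). The gripper opens to 87 mm and grips with 3 to 60 N. Pads are 19 mm wide; open, the fingers measure 117 mm over their backs; the gripper's body (75 mm by 190 mm) begins 51 mm behind the grasp point.
Start: joints at [87.812, 22.042, 0.453, 0, -68.411, -14.817], TCP at [0.183, 0.598, 0.223] pointing down, gripper open.
Joint ranges: [-179.83, 179.83], [-69.29, 118.12], [-61.27, 80.66], [-181.25, 117.63], [-171.15, -9.14], [-177.46, 177.46]. Speed limits (degrees/s): [159.86, 159.86, 180, 180, 180, 180].

## Interface

Orientations are given as [roll, pitch, yaw] about the fixed x, y, z axes, in that order (R = Rz(yaw) Ry(pitch) Rx(roll)).
In Python, from workcell import env gives the robot as it stands. The module is installed in compiled form; this text tells all that it offers. Calls block until the motion is done:
- env.goto(position, orientation): joint-space move of the TCP to a pose.
- env.move_straight(position, rotation=None, rate=0.15, force_limit=None): straight line of the TCP; rotation=None keeps the orientation; rate is the mean speed in m/s. With force_limit (N) it stops when the force on the tool has changed by that much, and returns True; else False.
- env.set_joints(angles): joint-space move.
- env.gripper_to(opening, grasp_force=None): opening from 0.0 (shut) to 1.0 (fully open); grasp_force is the grip in N (None keeps the last); returns when the fingers have stopped.
- env.dwell(seconds).
- env.inverse_kinematics(position, orientation): joint angles nearest the present ones, or None.
- env.read_state(): the state.
- env.grab_frame(name): name is "scene" or "top" or "wrist"; returns a dict with "image" (420x560x3 uint8, blue, green, red), "fx", "fy", "cx", "cy" (pixels), "position" and "orientation" of the camera in the world. Camera axes: x right, y up, looking along -z (the intrinsics and any distortion apply to the point x, -y, -z); pixel columns grow to the right and rows downward; lengths in m; the calibration is good to about 2 mm. A picture is of the moment at which its call begins. There is no depth.
A pose or a line that the arm cannot do raises env.Unreachable and nothing moves.
- env.close_job(): hands the job in, once; it reports no verdict.
Trained networks look in a picture, given as the dict that the camera call returned (one of the last four; its "shot" number tells which), for a name from the list of things; names that differ only in an ending like _2 or _b are one class to them, and where a whole thing is asked for, a point or a joint stands for the part that bears it (a point fixed in the world has none). Each returns a list of dicts, best first, with "score" (0 to 1); they miss things now and then, are a little off and sometimes report something else, mostly with a low value. They report only what shows in the picture. A call takes as long as a camera call. They do not tell look-alikes from the thing itself.
- env.search_frame(picture, thing): "xyz" ([x, y, z] in m, in world coordinates, good to about 4 mm: the middle of the surface that is visible of it).
- env.trace(picture, thing): "mask" (420x560 bool, what is visible of it).
The state is a dict: "clock": time; "joint_positions": joint angles; "qvel": joint speeds; "joint_torque": joint torques, N m; "position": TCP position; "tool_rot": TCP orientation; "force": force on the tool from outside, world axes, zero at the start; "wrist_torque": the same for the moment, N m; "opening": opening from 0.0 (shut) to 1.0 (fully open).
Only numpy, scipy, OpenCV 4.12 (cv2) and the standard library are available. Lean on these libraries where they do the work, as an engineer would, in place of code of your own. Each camera call takes 0.05 s, during which the arm holds its last target.

## Working session

There is one attempt and no reset: what is moved stays moved. The work goes in short steps, each a Python script; the robot and the scene stay as the last script left them, time stands still between calls to the robot, and variables do not carry over. Pictures are saved under pics/ and viewed, and the job is handed in when it is done.

```bash
mkdir -p pics; ls; python3 - <<'E'
from workcell import env
import cv2
s=env.read_state(); print(s)
for n in ("scene","top"):
    p=env.grab_frame(n); cv2.imwrite(f"pics/{n}0.png",p["image"])
    print(n,p["position"],p["orientation"],p["fx"],p["cx"],p["cy"],[k for k in p])
    for t in ("canister_mid","cap_grip","holder","plain_canister"):
        print(t,[(r["score"],r["xyz"]) for r in env.search_frame(p,t)])
print(env.read_state()["clock"])
E
```

```text
pics
{'clock': 0.0, 'joint_positions': array([ 8.78123640e+01,  2.20897698e+01,  3.79421408e-01, -2.73930606e-02,
       -6.84115882e+01, -1.48158837e+01]), 'qvel': array([ 0.14194806, -0.05789936, -0.03371595, -0.08281926,  0.00323186,
       -0.01981342]), 'joint_torque': array([-1.11152145e-03, -3.90666461e+01,  1.87408143e+01,  4.21985105e+00,
        1.10103789e-02, -1.91321715e-04]), 'position': array([0.18258944, 0.59710046, 0.22147174]), 'tool_rot': array([-8.98756074e+01,  6.57760265e-03,  1.62986381e+02]), 'force': array([ 0.39428808,  0.21159533, -0.29703979]), 'wrist_torque': array([-0.01631843,  0.01221358, -0.0359636 ]), 'opening': 0.9994739241830941}
scene [ 1.41865337 -0.21257237  0.6646754 ] [57.61271513 -0.19911241 74.81761697] 423.5624666079557 277.40017650123445 225.4762074942449 ['image', 'fx', 'fy', 'cx', 'cy', 'position', 'orientation', 'shot']
canister_mid [(0.95, [0.5819, -0.0876, 0.0998]), (0.72, [0.4421, -0.1229, 0.0892])]
cap_grip [(0.83, [0.5816, -0.0813, 0.116]), (0.58, [0.5021, -0.3959, 0.0056])]
holder [(0.76, [0.6137, -0.0295, 0.0488]), (0.7, [0.4052, 0.1904, 0.0459])]
plain_canister [(0.98, [0.6173, 0.0356, 0.1005])]
top [0.439417   0.02378614 1.84196932] [  4.56575464   0.09885386 -89.90660612] 536.5993202582029 277.38954152613724 210.7702913388516 ['image', 'fx', 'fy', 'cx', 'cy', 'position', 'orientation', 'shot']
canister_mid [(0.83, [0.4098, -0.1055, 0.1117]), (0.59, [0.5553, -0.0732, 0.1203])]
cap_grip [(0.88, [0.4146, -0.1097, 0.1107]), (0.76, [0.5573, -0.0773, 0.1161])]
holder [(0.7, [0.5724, -0.0195, 0.0744]), (0.59, [0.3927, 0.1978, 0.0062]), (0.32, [0.5576, -0.0695, 0.1165])]
plain_canister [(0.66, [0.5868, 0.0427, 0.1164])]
0.5
```

View pics/scene0.png

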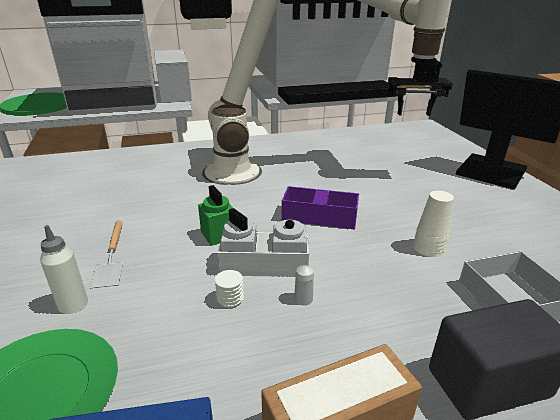

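View pics/top0.png

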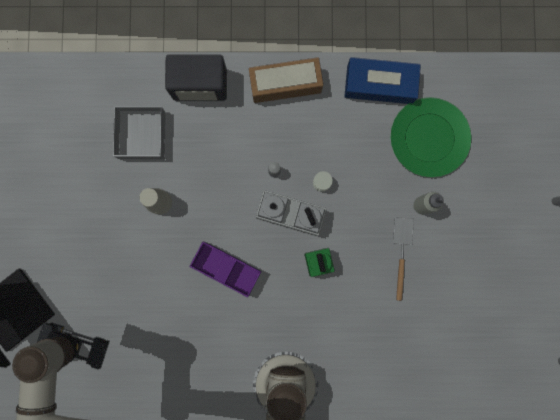

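The target is the canister in the right-hand (-y) well: bar grip around px (310,215) in the top view. The green one in front, at (320,262), and the purple holder are the decoys. Next, a close view from the wrist camera.

```bash
python3 - <<'E'
from workcell import env
import cv2
for yaw in (35,-145,-12,168):
    print(yaw, env.inverse_kinematics([0.557,-0.075,0.35],[-90,0,yaw]))
env.move_straight([0.183,0.597,0.32],rate=0.2)
yaw=35
q=env.inverse_kinematics([0.5,-0.05,0.36],[-90,0,yaw]);print(q)
env.goto([0.5,-0.05,0.36],[-90,0,yaw])
s=env.read_state();print(s["clock"],s["position"],s["tool_rot"],s["joint_positions"])
for n in ("wrist","top"):
    p=env.grab_frame(n); cv2.imwrite(f"pics/{n}1.png",p["image"])
    print(n,p["position"],p["orientation"])
    for t in ("cap_grip",): print(t,[(r["score"],r["xyz"]) for r in env.search_frame(p,t)])
E
```

```text
35 [  8.84994491  12.34365082   4.71713853   0.         -82.37348771
 -63.84994491]
-145 [  8.84994491  12.34365082   4.71713853   0.         -82.37348771
 116.15005509]
-12 [ 8.84994491e+00  1.23436508e+01  4.71713853e+00 -2.54444375e-14
 -8.23734877e+01 -1.10849945e+02]
168 [ 8.84994491e+00  1.23436508e+01  4.71713853e+00  2.54444375e-14
 -8.23734877e+01  6.91500551e+01]
[ 12.83226243   5.92814881  -1.70354704   0.         -82.36830414
 -67.83226243]
3.6917 [ 0.50017365 -0.04939781  0.35982205] [-8.99897012e+01  1.00770644e-02  3.50655613e+01] [ 1.28945207e+01  5.95070800e+00 -1.70003220e+00 -5.78582579e-03
 -8.23624783e+01 -6.78281906e+01]
wrist [ 0.43927641 -0.09243884  0.52127366] [-1.56784328e+01 -4.91924838e-02  1.25198258e+02]
cap_grip [(0.93, [0.5514, -0.0794, 0.1197]), (0.59, [0.4105, -0.1103, 0.1135])]
top [0.439417   0.02378614 1.84196932] [  4.56575464   0.09885386 -89.90660612]
cap_grip [(0.82, [0.4142, -0.1108, 0.1115])]
```

View pics/wrist1.png

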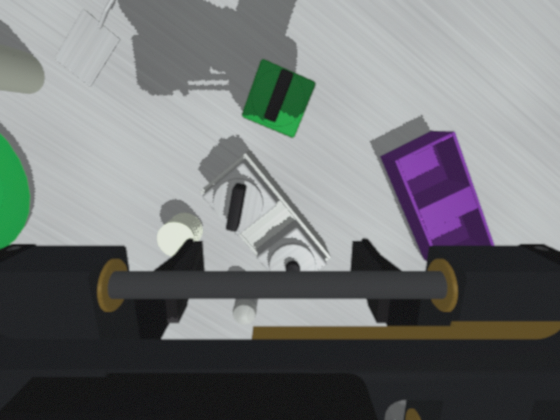

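```bash
cat > h.py <<'E'
import numpy as np, cv2
from scipy.spatial.transform import Rotation as R
def rot(o): return R.from_euler("xyz",o,degrees=True).as_matrix()
def ray(p,u,v):
    d=np.array([(u-p["cx"])/p["fx"],-(v-p["cy"])/p["fy"],-1.])
    return rot(p["orientation"])@d
def at(p,u,v,z):
    d=ray(p,u,v);o=np.array(p["position"]);return o+d*(z-o[2])/d[2]
def proj(p,X):
    c=(np.asarray(X)-np.array(p["position"]))@rot(p["orientation"])
    return np.array([p["cx"]+p["fx"]*c[0]/-c[2],p["cy"]+p["fy"]*c[1]/c[2]])
E
python3 - <<'E'
from workcell import env
from h import *
p=env.grab_frame("wrist")
print({k:v for k,v in p.items() if k!="image"})
im=p["image"].copy()
for t in ("cap_grip","holder"):
    for r in env.trace(p,t):
        m=r["mask"]; ys,xs=np.nonzero(m); print(t,r["score"],m.sum(),xs.min(),xs.max(),ys.min(),ys.max())
# dark pixels
g=im.max(2)
m=(g<60).astype(np.uint8)
n,l,st,c=cv2.connectedComponentsWithStats(m)
for i in range(1,n):
    if st[i,4]>100: print(st[i],c[i])
cv2.imwrite("pics/w1big.png",cv2.resize(im[100:400,150:450],None,fx=2,fy=2,interpolation=cv2.INTER_CUBIC))
E
```

```text
{'fx': 298.55679421249147, 'fy': 298.55679421249147, 'cx': 277.0391473016002, 'cy': 209.18622420364673, 'position': array([ 0.43920059, -0.09256905,  0.5213263 ]), 'orientation': array([-1.56772538e+01, -4.50258622e-02,  1.25182661e+02]), 'shot': 5}
cap_grip 0.85 2001 214 263 178 231
cap_grip 0.76 2404 252 304 69 126
holder 0.71 8579 382 493 131 259
holder 0.68 2558 201 329 151 259
[264  69  29  52 654] [278.40978593  94.56574924]
[227 184  18  46 516] [235.55620155 206.24418605]
[    0   239   560   181 60181] [235.48538575 355.92366361]
[  367   245   193    81 10222] [484.92252005 287.50919585]
```

```bash
python3 - <<'E'
from workcell import env
from h import *
p=env.grab_frame("wrist"); np.save("p.npy",p,allow_pickle=True)
t=env.grab_frame("top"); np.save("t.npy",t,allow_pickle=True)
im=p["image"]; cv2.imwrite("pics/w2.png",cv2.resize(im[140:270,190:340],None,fx=4.5,fy=4.5,interpolation=cv2.INTER_CUBIC))
im=t["image"]; cv2.imwrite("pics/t2.png",cv2.resize(im[180:250,245:335],None,fx=8,fy=8,interpolation=cv2.INTER_CUBIC))
E
```

```text
(no output)
```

View pics/w2.png

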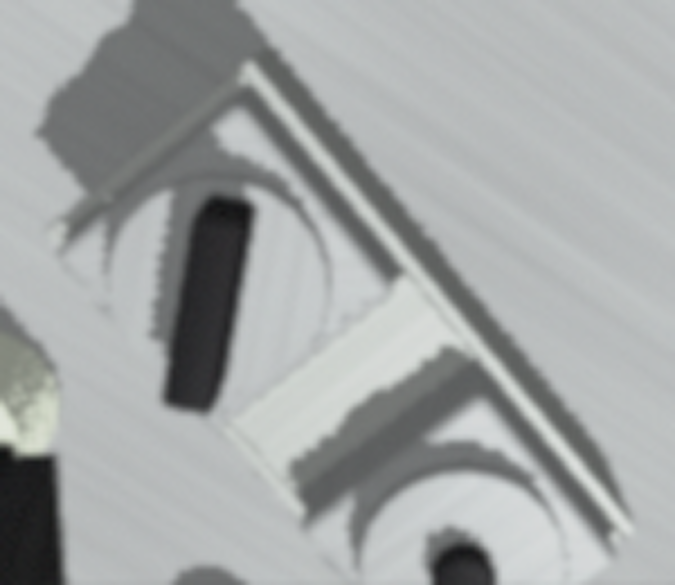

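View pics/t2.png

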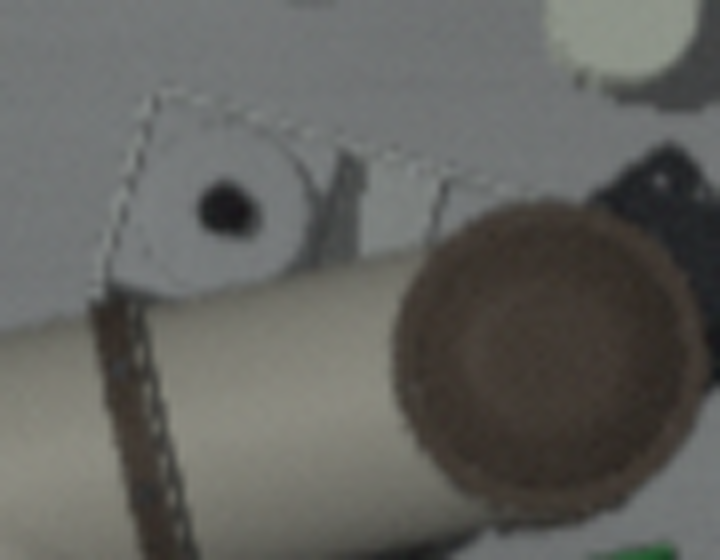

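```bash
cat > fit.py <<'E'
from h import *
from scipy.optimize import minimize
def corners(x,y,a,L=.06,W=.016,z0=.118,z1=.152):
    c,s=np.cos(a),np.sin(a)
    return [(x+c*i*L/2-s*j*W/2,y+s*i*L/2+c*j*W/2,z) for i in(-1,1) for j in(-1,1) for z in(z0,z1)]
S=8
def sil(p,P,box):
    u0,v0,u1,v1=box
    q=np.array([proj(p,X) for X in P]); q=(q-[u0-.5,v0-.5])*S
    h=cv2.convexHull(q.astype(np.float32))
    m=np.zeros(((v1-v0)*S,(u1-u0)*S),np.float32)
    cv2.fillConvexPoly(m,np.round(h*16).astype(np.int32),1.,shift=4)
    return cv2.resize(m,(u1-u0,v1-v0),interpolation=cv2.INTER_AREA)
def fitbar(p,box,x0,dark=35,light=110):
    u0,v0,u1,v1=box
    g=p["image"].max(2)[v0:v1,u0:u1].astype(float)
    tgt=np.clip((light-g)/(light-dark),0,1)
    f=lambda q:((sil(p,corners(q[0],q[1],q[2]),box)-tgt)**2).sum()
    best=min((minimize(f,[x0[0],x0[1],a],method="Nelder-Mead",options=dict(initial_simplex=[[x0[0],x0[1],a],[x0[0]+.01,x0[1],a],[x0[0],x0[1]+.01,a],[x0[0],x0[1],a+.2]],xatol=1e-5,fatol=1e-3)) for a in x0[2]),key=lambda r:r.fun)
    return best.x,np.degrees(best.x[2]),best.fun,tgt.sum()
E
python3 - <<'E'
from fit import *
p=np.load("p.npy",allow_pickle=True).item()
print(fitbar(p,(222,180,250,236),[.555,-.077,[.2,.5,.8]]))
c=lambda u,v:at(p,190+(u+.5)/4.5-.5,140+(v+.5)/4.5-.5,.07)
A,B,C=c(250,62),c(632,530),c(52,235); print(A,B,C)
print(np.linalg.norm(A-B),np.linalg.norm(A-C))
y=(B-A)/np.linalg.norm(B-A); print("holder yaw",np.degrees(np.arctan2(-y[0],y[1])))
v=C-A;print("x dir",np.degrees(np.arctan2(v[1],v[0])))
import itertools
ctr=(A+B)/2+.047*np.array([y[1],-y[0],0]); print("ctr",ctr,"well",ctr-.062*y)
# top rough
im=cv2.imread("pics/top0.png"); 
t=np.load("t.npy",allow_pickle=True).item(); t["image"]=im
print(fitbar(t,(298,200,322,232),[.555,-.077,[.2,.5,.8]],20,90))
sc=cv2.imread("pics/scene0.png")
cv2.imwrite("pics/s2.png",cv2.resize(sc[180:280,190:330],None,fx=5,fy=5,interpolation=cv2.INTER_CUBIC))
cv2.imwrite("pics/t3.png",cv2.resize(im[180:250,245:335],None,fx=8,fy=8,interpolation=cv2.INTER_CUBIC))
E
```

```text
(array([ 0.55596063, -0.07764809,  0.36916559]), np.float64(21.151630392858063), np.float64(103.29161571180555), np.float64(489.6533333333333))
[ 0.49919687 -0.10821349  0.07      ] [0.55965009 0.09920184 0.07      ] [ 0.5872223  -0.13141893  0.07      ]
0.2160456128929694 0.09103278987358351
holder yaw -16.249277345136324
x dir -14.768434733911734
ctr [ 0.57454599 -0.01765722  0.07      ] well [ 0.55719734 -0.07718053  0.07      ]
(array([ 0.55762689, -0.07801415,  0.43036986]), np.float64(24.658376801779823), np.float64(13.021457469706633), np.float64(112.91428571428571))
```

View pics/t3.png

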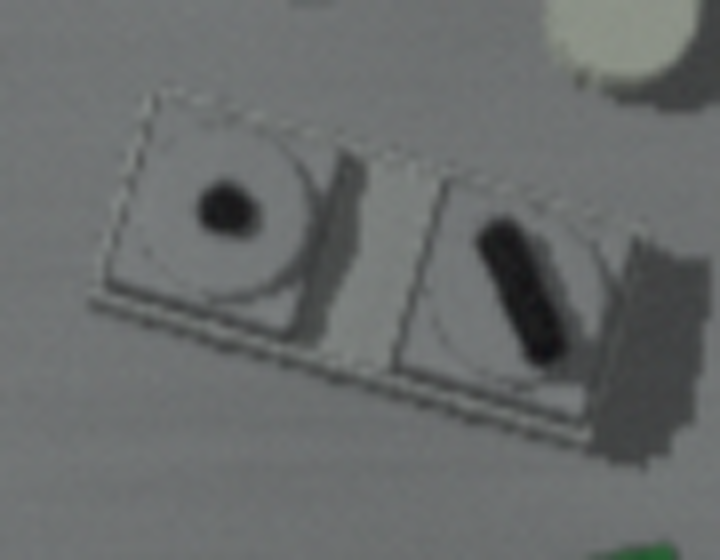

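```bash
python3 - <<'E'
from fit import *
p=np.load("p.npy",allow_pickle=True).item()
for d,l in((40,80),(50,80),(60,90)):print(fitbar(p,(222,180,250,236),[.555,-.077,[.2,.5,.8]],d,l))
t=np.load("t.npy",allow_pickle=True).item(); t["image"]=cv2.imread("pics/top0.png")
for d,l in((20,70),(40,70)):print(fitbar(t,(298,200,322,232),[.555,-.077,[.2,.5,.8]],d,l))
g=t["image"].max(2);print(g[205:227:2,304:320])
E
```

```text
(array([ 0.55692347, -0.07705796,  0.34009422]), np.float64(19.48596349054156), np.float64(143.797783203125), np.float64(452.475))
(array([ 0.55657483, -0.0771464 ,  0.34349328]), np.float64(19.680715495445742), np.float64(122.90628906250001), np.float64(524.7666666666667))
(array([ 0.55663362, -0.07725055,  0.36260258]), np.float64(20.775597249212293), np.float64(100.8320779079861), np.float64(557.4000000000001))
(array([ 0.55785328, -0.07729185,  0.41733332]), np.float64(23.911438148574728), np.float64(16.495143749999997), np.float64(75.36000000000001))
(array([ 0.55831799, -0.07746803,  0.42451591]), np.float64(24.322969882080898), np.float64(7.858084852430555), np.float64(99.36666666666667))
[[119 118 113 115 113 114 113 102 101 110 122 121 116 113 109 114]
 [109 105  81  73  69  90 113 113 113 115 113 110 113 113 108 103]
 [ 87  47  36  30  31  34  65  89  96 115 118 115 110 106 113 112]
 [ 98  43  31  33  30  28  36  56  73  84 115 120 117 116 111  95]
 [115 101  48  31  30  34  26  36  58  75  94 115 119 116 117 106]
 [118 115  98  46  33  30  22  26  41  70  77  96 117 118 118 113]
 [119 119 112  75  31  28  29  33  25  45  69  83 112 118 116 115]
 [119 119 117 111  69  32  30  30  27  26  43  69  78  96 115 112]
 [119 119 119 119 110  69  29  31  28  28  33  51  73  82 109 101]
 [120 119 118 116 118 110  65  28  22  24  24  39  62  72  74  74]
 [116 115 117 119 118 116 102  70  47  46  60  64  71  71  73  70]]
```

```bash
python3 - <<'E'
from workcell import env
from h import *
import cv2
f=lambda tag:(lambda s:print(tag,round(s["clock"],2),s["position"].round(4),s["tool_rot"].round(2),s["force"].round(2),s["wrist_torque"].round(3),round(s["opening"],3),s["joint_positions"][5].round(2)))(env.read_state())
env.gripper_to(0.55,50)
env.goto([0.557,-0.0775,0.22],[-90,0,22]); f("above")
p=env.grab_frame("scene"); cv2.imwrite("pics/s3.png",cv2.resize(p["image"][130:290,150:350],None,fx=3.5,fy=3.5))
env.dwell(.2); f("above")
print(env.move_straight([0.557,-0.0775,0.1235],rate=0.08,force_limit=6)); f("down")
p=env.grab_frame("wrist"); cv2.imwrite("pics/w3.png",p["image"])
E
```

```text
above 5.72 [ 0.5577 -0.0776  0.2211] [-9.007e+01 -7.000e-02  2.205e+01] [1.65 0.49 0.43] [ 0.082 -0.186 -0.002] 0.554 -76.56
above 5.97 [ 0.5576 -0.0772  0.2221] [-90.06  -0.22  22.04] [-0.67  0.97 -0.47] [ 0.049 -0.144  0.007] 0.554 -76.58
False
down 7.33 [ 0.5574 -0.0775  0.1241] [-9.003e+01 -7.000e-02  2.201e+01] [-0.41  0.05  0.05] [ 0.111 -0.163 -0.007] 0.551 -76.59
```

View pics/s3.png

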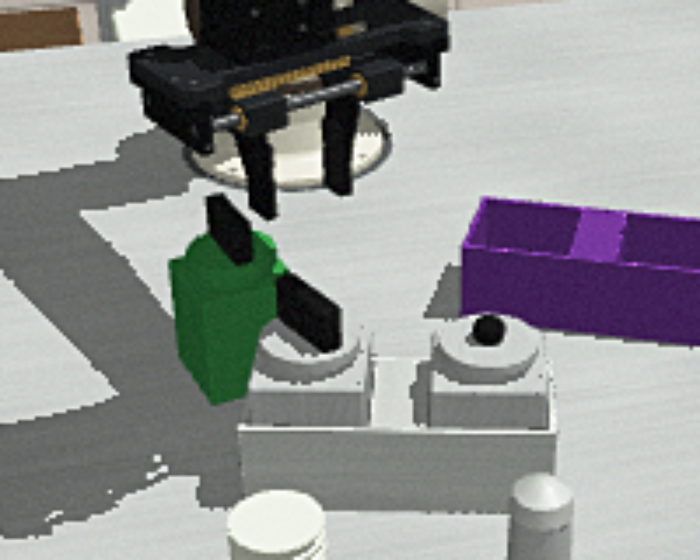

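View pics/w3.png

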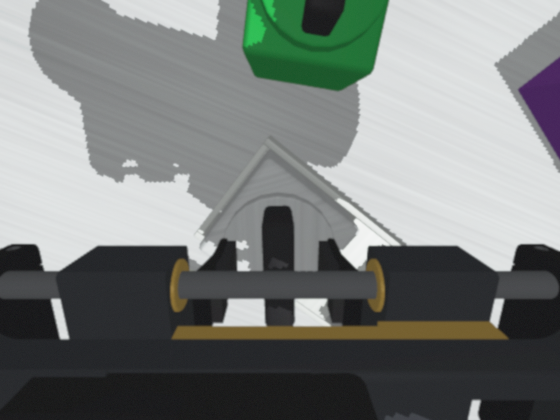

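The bar (px 262–295) sits centred and parallel between the fingers (px 235 and 320). I'll close the gripper and turn in small steps.

```bash
python3 - <<'E'
from workcell import env
import numpy as np
def f(tag):
    s=env.read_state();print(tag,round(s["clock"],2),s["position"].round(4),s["tool_rot"].round(2),s["force"].round(2),s["wrist_torque"].round(3),round(s["opening"],3),s["joint_positions"][5].round(2));return s
s=env.read_state(); tz0=s["wrist_torque"][2]
env.gripper_to(0.0,50); s=f("closed")
q=env.inverse_kinematics([0.557,-0.0775,0.1235],[-90,0,22])
for a in (6,12,18,24,29,32,34,36,38,40):
    qq=np.array(q);qq[5]-=a; env.set_joints(qq); s=f(a)
    if abs(s["wrist_torque"][2]-tz0)>0.35: print("stop");break
E
```

```text
closed 8.04 [ 0.5569 -0.0772  0.1235] [-8.997e+01 -1.000e-02  2.200e+01] [0.21 1.15 0.37] [ 0.618 -0.039 -0.004] 0.179 -76.59
6 8.29 [ 0.5571 -0.0774  0.1234] [-9.000e+01 -1.000e-02  1.613e+01] [0.76 1.67 0.46] [ 0.424 -0.205 -0.053] 0.182 -82.45
12 8.54 [ 0.5571 -0.0774  0.1234] [-8.999e+01 -1.000e-02  1.022e+01] [ 0.34  0.66 -0.95] [ 0.493 -0.208 -0.096] 0.177 -88.37
18 8.79 [ 0.5569 -0.0775  0.1234] [-9.00e+01  2.00e-02  4.26e+00] [ 0.23  0.59 -0.05] [ 0.406 -0.072  0.008] 0.177 -94.33
24 9.04 [ 0.5569 -0.0776  0.1234] [-9.00e+01  1.00e-02 -1.73e+00] [0.65 1.2  0.01] [ 0.397 -0.173 -0.02 ] 0.182 -100.31
29 9.29 [ 0.5569 -0.0775  0.1234] [-9.00e+01  2.00e-02 -6.74e+00] [ 0.88  1.19 -1.44] [ 0.363 -0.181 -0.049] 0.178 -105.33
32 9.54 [ 0.5569 -0.0776  0.1235] [-9.00e+01  1.00e-02 -9.82e+00] [-0.05  1.37 -0.65] [ 0.326 -0.154 -0.108] 0.181 -108.4
34 9.79 [ 0.5569 -0.0775  0.1234] [-9.000e+01  1.000e-02 -1.189e+01] [ 0.49  0.26 -1.25] [ 0.306 -0.117 -0.077] 0.173 -110.48
36 10.04 [ 0.5569 -0.0775  0.1234] [-9.000e+01  1.000e-02 -1.393e+01] [-0.59  1.03 -0.43] [ 0.335 -0.139 -0.013] 0.176 -112.51
38 10.29 [ 0.5569 -0.0775  0.1235] [-9.000e+01  1.000e-02 -1.593e+01] [-0.04  1.21 -0.71] [ 0.304 -0.117 -0.053] 0.178 -114.52
40 10.54 [ 0.5569 -0.0775  0.1235] [-9.000e+01  1.000e-02 -1.794e+01] [0.26 0.83 0.01] [ 0.254 -0.165 -0.075] 0.178 -116.52
```

```bash
python3 - <<'E'
from workcell import env
import numpy as np
q0=env.inverse_kinematics([0.557,-0.0775,0.1235],[-90,0,22]); 
for a in np.arange(41,52,1.):
    qq=np.array(q0);qq[5]=-76.5-a; env.set_joints(qq)
    T=[]
    for _ in range(3): env.dwell(.03); s=env.read_state(); T.append(s["wrist_torque"])
    t=np.mean(T,0); print(a,round(s["clock"],2),s["tool_rot"].round(2),s["force"].round(2),t.round(3),s["joint_positions"][5].round(2),s["joint_torque"][5].round(3))
    if abs(t[2])>0.4: print("stop");break
E
```

```text
41.0 10.89 [-8.999e+01 -1.000e-02 -1.889e+01] [ 1.49  1.15 -1.72] [ 0.324 -0.333  0.059] -117.48 -0.07
42.0 11.24 [-8.999e+01 -1.000e-02 -1.987e+01] [ 1.17  2.98 -1.73] [ 0.636 -0.436  0.423] -118.47 -0.412
stop
```

```bash
python3 - <<'E'
from workcell import env
import numpy as np, cv2
q0=env.inverse_kinematics([0.557,-0.0775,0.1235],[-90,0,22]); 
def go(a):
    qq=np.array(q0);qq[5]=-76.5-a; env.set_joints(qq)
    S=[]
    for _ in range(4): env.dwell(.03); s=env.read_state(); S.append(np.r_[s["wrist_torque"],s["force"]])
    t=np.mean(S,0); print(a,round(s["clock"],2),s["tool_rot"].round(2),t.round(3),s["joint_positions"][5].round(2),s["opening"].round(3)); return t
for a in (43.,44.):
    if go(a)[2]>.9: break
p=env.grab_frame("wrist"); cv2.imwrite("pics/w4.png",p["image"])
for a in np.arange(a-1,38,-.5):
    if go(a)[2]<0.12: break
E
```

```text
Traceback (most recent call last):
AttributeError: 'float' object has no attribute 'round'
```

```bash
python3 - <<'E'
from workcell import env
import numpy as np, cv2
q0=env.inverse_kinematics([0.557,-0.0775,0.1235],[-90,0,22]); 
def go(a):
    qq=np.array(q0);qq[5]=-76.5-a; env.set_joints(qq)
    S=[]
    for _ in range(4): env.dwell(.03); s=env.read_state(); S.append(np.r_[s["wrist_torque"],s["force"]])
    t=np.mean(S,0); print(a,round(s["clock"],2),s["tool_rot"].round(2),t.round(3),s["joint_positions"][5].round(2),round(s["opening"],3)); return t
for a in (43.,44.):
    if go(a)[2]>.75: break
p=env.grab_frame("wrist"); cv2.imwrite("pics/w4.png",p["image"])
for a in np.arange(a-.5,38,-.5):
    if go(a)[2]<0.12: break
E
```

```text
43.0 12.01 [-8.997e+01  1.000e-02 -2.089e+01] [ 1.639 -0.159  0.621 -0.423  5.348 -1.371] -119.48 0.181
44.0 12.39 [-8.998e+01  2.000e-02 -2.184e+01] [ 1.784 -0.09   0.814 -0.534  5.613 -1.007] -120.44 0.18
43.5 12.82 [-8.997e+01  2.000e-02 -2.137e+01] [ 1.76  -0.085  0.685 -0.378  6.134 -1.656] -119.97 0.178
43.0 13.21 [-8.996e+01  2.000e-02 -2.090e+01] [ 1.759 -0.092  0.561 -0.584  5.623 -1.424] -119.49 0.182
42.5 13.59 [-8.996e+01  2.000e-02 -2.044e+01] [ 1.718 -0.077  0.394 -0.314  5.672 -1.089] -119.02 0.178
42.0 13.97 [-8.995e+01  2.000e-02 -1.999e+01] [ 1.667 -0.075  0.237 -0.116  5.384 -1.266] -118.55 0.179
41.5 14.36 [-8.997e+01  3.000e-02 -1.951e+01] [ 1.716  0.064  0.099 -0.855  5.277 -0.225] -118.07 0.18
```

View pics/w4.png

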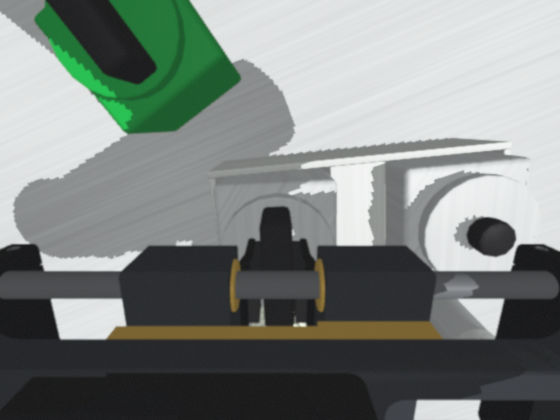

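```bash
python3 - <<'E'
from workcell import env
import numpy as np, cv2
def f(tag):
    S=[]
    for _ in range(4): env.dwell(.03); s=env.read_state(); S.append(np.r_[s["wrist_torque"],s["force"]])
    t=np.mean(S,0); print(tag,round(s["clock"],2),s["position"].round(4),s["tool_rot"].round(2),t.round(3),round(s["opening"],3)); return t,s
yaw=-19.5
t,s=f("start")
y=-0.0775
for k in range(3):
    if abs(t[4])<2.5: break
    y+=.0006*np.sign(t[4]); env.move_straight([0.557,y,0.1235],[-90,0,yaw],rate=.02); t,s=f("y")
for z in (0.135,0.16):
    print(env.move_straight([0.557,y,z],[-90,0,yaw],rate=.04,force_limit=25)); t,s=f("z")
p=env.grab_frame("scene"); cv2.imwrite("pics/s5.png",cv2.resize(p["image"][130:330,150:350],None,fx=3,fy=3))
E
```

```text
start 14.49 [ 0.5567 -0.0772  0.1236] [-8.997e+01  3.000e-02 -1.951e+01] [ 1.712  0.051  0.109 -0.769  5.156 -0.204] 0.18
y 14.88 [ 0.5568 -0.077   0.1235] [-9.001e+01  2.000e-02 -1.953e+01] [ 1.103  0.049  0.059 -0.949  3.542 -0.731] 0.181
y 15.26 [ 0.5569 -0.0768  0.1235] [-9.004e+01  1.000e-02 -1.951e+01] [ 0.047 -0.077 -0.004 -0.475 -0.295 -1.336] 0.18
False
z 15.83 [ 0.5568 -0.0764  0.1349] [-9.002e+01  2.000e-02 -1.950e+01] [-0.261 -0.201  0.047  0.136 -0.748 -4.237] 0.18
False
z 16.74 [ 0.557  -0.0764  0.1599] [-90.01  -0.   -19.5 ] [-0.385 -0.085  0.019 -0.363 -1.029 -4.401] 0.18
```

View pics/s5.png

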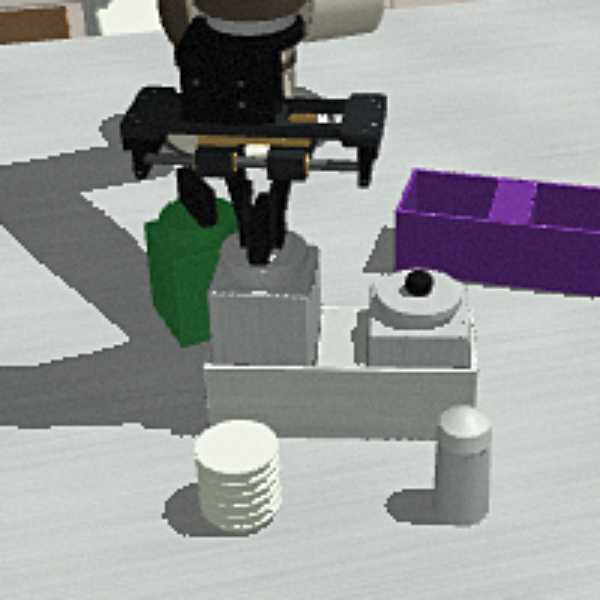

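The canister comes up with the cap, level, and is free of the well walls. I'll continue to full height.

```bash
python3 - <<'E'
from workcell import env
import numpy as np, cv2
y=-0.0763
print(env.move_straight([0.557,y,0.25],[-90,0,-19.5],rate=.06,force_limit=25))
env.dwell(.5)
S=[]
for _ in range(5): env.dwell(.03); s=env.read_state(); S.append(np.r_[s["wrist_torque"],s["force"]])
print(s["clock"],s["position"].round(4),s["tool_rot"].round(2),np.mean(S,0).round(3),s["opening"],np.abs(s["qvel"]).max())
for n in("scene","wrist"):
    p=env.grab_frame(n); np.save(f"{n}6.npy",p,allow_pickle=True)
    if n=="scene": print([(r["score"],r["xyz"]) for r in env.search_frame(p,"canister_mid")], [(r["score"],r["xyz"]) for r in env.search_frame(p,"plain_canister")])
    im=p["image"]; im=im[100:300,150:350] if n=="scene" else im
    cv2.imwrite(f"pics/{n}6.png",cv2.resize(im,None,fx=3,fy=3) if n=="scene" else im)
E
```

```text
False
19.1083 [ 0.557  -0.0763  0.25  ] [-90.    0.  -19.5] [ 0.018 -0.162  0.01  -0.19  -0.012 -4.763] 0.18106589258358666 0.08774285497117533
[(0.85, [0.4415, -0.1312, 0.0736]), (0.62, [0.585, -0.084, 0.2091])] [(0.7, [0.6191, 0.0331, 0.1007])]
```

View pics/scene6.png

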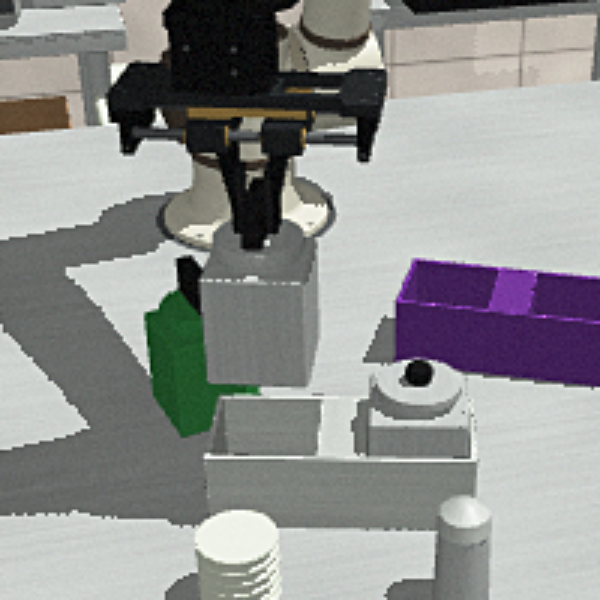

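View pics/wrist6.png

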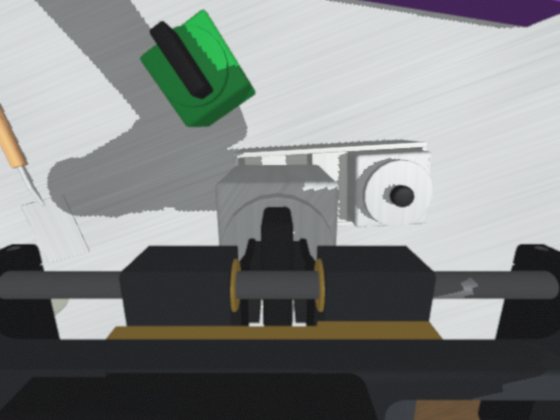

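```bash
python3 - <<'E'
from h import *
p=np.load("scene6.npy",allow_pickle=True).item()
a=np.radians(-19.5);c,s=np.cos(a),np.sin(a)
for z in(.1325,.2265):
  for i,j in((1,-1),(1,1),(-1,1)):
    X=[.557+.04*(c*i-s*j),-.0763+.04*(s*i+c*j),z]; print(z,i,j,((proj(p,X)-[150,100])*3).round(0))
from workcell import env
env.close_job()
E
```

```text
0.1325 1 -1 [203. 382.]
0.1325 1 1 [306. 386.]
0.1325 -1 1 [318. 334.]
0.2265 1 -1 [194. 274.]
0.2265 1 1 [302. 279.]
0.2265 -1 1 [315. 231.]
the job is handed in; nothing more can be done
```

The cap is screwed tight, and I handed the job in holding the canister level by its bar grip, about 6 cm clear of the holder's rim. The clock stood at about 19 s of the 37 s allowed.

- **Tightening:** I turned the cap about 42° clockwise in its well. It ran against almost no resistance, then the torque rose steeply at the stop; I pushed it to 0.81 N·m. I eased most of that off and shifted slightly to take the side load off the well wall before lifting.
- **Cap check:** In the last wrist picture the canister's edge is square to the gripper, which fits a fully tight cap.
- **Height and level:** The load is about 4.7 N, with negligible side force and twist. The bottom corners of the canister in the scene camera match the predicted level position (underside at z ≈ 0.1325 m) within about 1 pixel. The upper edge was not compared in detail.
- **Other things:** The plain canister reads where it was at the start. The green and purple look-alikes look undisturbed in the last pictures. I did not recheck the other bystanders one by one.
- **Disagreements:** My two fits of the bar's starting angle differed by about 4° (20° against 24°). This did not matter, because the turn was ended on torque.

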